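Ready the scale and open the caustic soda

TASK

Get ready to weigh out caustic soda for a batch of soap: with the empty tumbler left standing on the scale, switch the scale on with its green key, then choose grams with the white key, then zero it with the yellow key, pressing each key fully down and letting it up again before the next. Only then open the caustic soda bottle, which draws damp from the air: push its red safety cap down, keep it down while you turn it counter-clockwise past its catch, and lift it straight off without forcing it. Finish still holding the cap in the gripper, level and right way up, above the bottle's mouth, its lower edge about 8 cm above the mouth, ready to go straight back on; leave the other things on the bench where they are.

Things in the scene. Friction and masses are not known exactly. Their poses are not given: they have to be found in the camera images.
- scale: White bench scale, 220 mm deep (x) by 156 mm wide (y), fixed to the bench. Origin at the centre of its underside, x pointing to its back, y to its left, z up; its key panel is at the front (-x), facing the robot. White case top 33 mm above the bench. Steel pan 136 x 144 mm centred 38 mm behind the origin, its top 42 mm above the bench.
- key_power_top (a point): Centre of the top of the green key, 42 mm above the bench, 86 mm in front of the scale's origin and 45 mm to the left as seen from the robot. The three keys stand in one row, 45 mm apart, each 21 mm (front to back) by 25 mm, standing 8 mm proud of the panel.
- key_units_top (a point): Centre of the top of the white key, middle of the row; it chooses grams.
- key_tare_top (a point): Centre of the top of the yellow key, right end of the row; it zeroes the scale.
- key_power (a joint): Green key: 0 up, grows as it is pressed, 0.004 (m) fully down; a spring returns it. About 1.4 N starts it and 4.2 N holds it fully down. It counts as pressed beyond 0.003.
- key_units (a joint): White key: as the green key.
- key_tare (a joint): Yellow key: as the green key.
- weigh_tumbler: Empty frosted tumbler, 165 mm high, 82 mm across the rim, light (about 45 g), standing loose on the middle of the scale's pan, 124 mm behind the row of keys. Origin at the centre of its foot.
- soda_bottle: White square bottle, 80 x 80 mm, with an orange-banded label and a red diamond, held fast in a grey bench socket (124 x 112 mm, black thumbscrew on one side) that cannot move or turn. Origin: centre of the socket's underside, on the bench; z up, x to its back. The shoulder slopes from 75 mm across at 106 mm height to the 36 mm neck at 124 mm.
- mouth (a point): Centre of the bottle's mouth, on its rim, 158 mm above the bench; the bottle's axis runs upright through it. The neck carries three ledges with catches, hidden under the cap, and centres the cap with about 1 mm play.
- cap: Red round ribbed push-and-turn cap, 56 mm in diameter, 31 mm high, about 50 g, loose but locked on the bottle. Origin on its axis at the lower edge of its skirt, z up. Closed, the origin is 140 mm above the bench (18 mm below the mouth's rim), its top is at 171 mm and its x axis points along the bottle's x. Clockwise it is blocked; it opens counter-clockwise seen from above.
- cap_grip (a point): Point on the cap's axis 18 mm above its lower edge: a good TCP height for gripping it across its sides from above. Pushed down at least 3.5 mm (8 N) and kept down, the cap turns: past 40 degrees (0.70 rad) it is clear of the catches, at 80 degrees it meets a stop; 60 degrees (1.05 rad) is the middle of the free span, where it lifts straight off. Not pushed, it turns only about 5 degrees.
- cap_liner (a joint): Spring liner inside the cap, resting on the mouth's rim: 0 with the cap closed, grows as the cap is pushed down, 0.007 (m) at most. It pushes the cap up with about 3.6 N when closed, 8 N at 3.5 mm, 12 N at 7 mm.
- oil_jug: Large clear measuring jug of oil, 189 mm high, at the left; a bystander, leave alone. Origin at the centre of its foot.
- spare_tumbler: A second frosted tumbler, 165 mm high, standing on the bench at the left; leave alone. Origin at the centre of its foot.
- wick_tin: Round grey tin, 62 mm across and 42 mm high; leave alone. Origin at the centre of its foot.
- scent_bottle: Small brown bottle with a black cap, 28 mm across and 72 mm high; leave alone. Origin at the centre of its foot.
- teal_mould: Round teal soap mould, 90 mm across and 42 mm high, at the front; leave alone. Origin at the centre of its foot.
- heart_mould: Cream candle mould, 60 mm across and 48 mm high, at the back right; leave alone. Origin at the centre of its foot.

How it is judged:
On the way, in this order (a step that is already met when the one before it is completed fails the run):
1. the green key is pressed fully down, the other keys up (value of joint key_power above 0.003 m and value of joint each of key_units, key_tare below 0.0012 m), for 0.05 s.
2. the green key is up and the white key is pressed fully down (value of joint key_units above 0.003 m and value of joint each of key_power, key_tare below 0.0012 m), for 0.05 s.
3. the white key is up and the yellow key is pressed fully down, the cap still locked on (value of joint key_tare above 0.003 m and value of joint each of key_power, key_units below 0.0012 m and angle between the x axis of cap and the x axis of soda_bottle, either way round below 0.2 rad and z of cap in the frame of soda_bottle below 0.144 m), for 0.05 s.
4. with all keys up, the gripped cap is pushed down on the bottle, not yet turned (value of joint each of key_power, key_units, key_tare below 0.0012 m and z of cap in the frame of soda_bottle below 0.1368 m and angle between the x axis of cap and the x axis of soda_bottle, either way round below 0.25 rad and contact force between the fingers and cap above 1 N), for 0.05 s.
5. the cap is turned past its catches (over 0.64 rad) while still down on the neck (angle between the x axis of cap and the x axis of soda_bottle, either way round above 0.64 rad and z of cap in the frame of soda_bottle below 0.144 m and horizontal distance between cap and mouth below 0.006 m), for 0.05 s.
At the end, for the whole second after the job is handed in: The cap is held by the fingers, at rest, level within 0.2 rad, its lower edge 50 to 120 mm above the mouth and its axis within 25 mm of the bottle's, touching nothing of the bottle; all keys are up and the tumbler stands upright on the pan (z of cap in the frame of soda_bottle between 0.208 and 0.278 m and horizontal distance between cap and mouth below 0.025 m and angle between cap's own z axis and vertical below 0.2 rad and contact force between the fingers and cap above 1 N and contact force between cap and soda_bottle below 0.1 N and linear speed of cap below 0.02 m/s and value of joint each of key_power, key_units, key_tare below 0.0012 m and z of weigh_tumbler in the frame of scale above 0.036 m and angle between weigh_tumbler's own z axis and vertical below 0.15 rad and horizontal distance between weigh_tumbler and scale below 0.07 m); the arm keeps its last pose, push and grip.
It fails at once if two keys are down at once (value of joint each of key_power, key_units above 0.002 m or value of joint each of key_units, key_tare above 0.002 m or value of joint each of key_power, key_tare above 0.002 m).
It fails at once if the cap is forced: over 100 N between cap and bottle (contact force between cap and soda_bottle above 100 N).
It fails at once if the tumbler on the scale is shifted by over 20 mm or tipped (distance of weigh_tumbler from where it was at the start of the episode above 0.02 m or angle between weigh_tumbler's own z axis and vertical above 0.3 rad).
It fails at once if a bystander is shifted by over 30 mm (distance of any of oil_jug, spare_tumbler, wick_tin, scent_bottle, teal_mould, heart_mould from where it was at the start of the episode above 0.03 m).
It also fails if it takes over 58 s, if anything falls off the work surface, if the arm or the gripper's body presses on something with over 40 N, if the wrist force passes 120 N, or if a joint passes its speed limit or range.

ROBOT

A 6-joint arm with a two-finger parallel gripper is mounted at the origin on a cart in front of the work surface, level with it; the furniture and walls round the work are solid. World frame = base frame: x ahead of the robot, y to its left, z up, the work surface at z = 0. Lengths are in m, angles in rad, forces in N, time in s.
With the tool pointing down it reaches from about 0.275 to 1 m from the base axis. Payload 8.4 kg.
Tool frame: the origin (TCP) lies between the finger pads, 19 mm behind the fingertips; this is the grasp point; z points along the fingers, y is the line along which they close (so a half turn about z gives the same grasp; the last joint's range is limited). The gripper opens to 85 mm and grips with 20 to 120 N. Pads are 22 mm wide; open, the fingers measure 114 mm over their backs; the gripper's body (76 mm by 85 mm) begins 54 mm behind the grasp point. The pads swing forward as they close: fully open they stand 13 mm farther back than shut.
Start: joints at [1.209, 0.353, 1.633, -0, 1.155, -0.002], TCP at [0.22, 0.585, 0.25] pointing down, gripper open.
Joint ranges: [-2.63, 2.63], [-0.92, 2.1], [0.06, 2.66], [-1.3, 4.44], [0, 2.69], [-3.02, 3.02]. Speed limits (rad/s): [2.22, 2.22, 2.79, 3.14, 3.14, 3.14].

INTERFACE

Orientations are given as a unit quaternion [w, x, y, z].
In Python, from rig import * gives the robot as it stands. The module is installed in compiled form; this text tells all that it offers.
- The arm moves only by the tool arm_command, never from a script. Its argument "moves" is a list of rows, each a list of 5 numbers: the closure, from 0 (fully open) to 1 (shut), then the shift along the world's x, y, z each as a share of 500 mm, from -1 to 1, then the turn about the world's z as a share of 0.5 rad, from -1 to 1. In form: [[fingers, x, y, z, roll], ...]. A call has exactly 5 rows; each row is the pose to reach, as a shift and turn from the pose commanded when the call began; what a row does not reach only later rows make up. A row lasts 1/8 s, in which the tool goes at most 62.5 mm and 10.7 degrees, less where a joint would pass 70% of its speed; a pose out of reach is approached as far as the arm can. A call with a number of a shift or a turn outside -1 to 1 is refused whole. A call with a gripper value outside its range is refused whole. The fingers move at their own pace and stop on an object; "force" is the grip in N (left out, the last holds). Time passes only in rows, so rows that repeat a pose let the fingers close, or fill a call up. It gives the time, the measured TCP pose, the force, the opening and the grip force at its end, in the units of the state.
- state(): the state, without advancing time (a new reading comes with each control period).
- grab_frame(name): name is "scene" or "top"; returns a dict with "image" (480x640x3 uint8, red, green, blue), "depth" (480x640 float32, m along the optical axis (not along the pixel's ray), 0 where there is no reading), "fx", "fy", "cx", "cy" (pixels), "xyz" and "attitude" of the camera in the world. Camera axes: x right, y down, z forward; pixel columns grow to the right and rows downward; lengths in m; the calibration is good to about 2 mm. A picture is of the moment at which its call begins.
- finish_job(): hands the job in; it is judged then, once.
Trained networks look in the newest picture that a camera, given by its name, has taken for a name from the list of things; names that differ only in an ending like _2 or _b are one class to them, and where a whole thing is asked for, a point or a joint stands for the part that bears it (a point fixed in the world has none). Each returns a list of dicts, best first, with "p" (0 to 1); they miss things now and then, are a little off and sometimes report something else, mostly with a low value. They report only what shows in the picture. A call takes as long as a camera call.
- recognise(thing, camera): "centre" ([column, row] in pixels, amid what is visible of it).
- landmark_of(thing, camera): "centre" ([column, row] in pixels: a listed point, or the origin of a listed thing).
The state is a dict: "t": time; "joints": joint angles; "dq": joint speeds; "tau": joint torques, N m; "tcp_pos": TCP position; "tool_rot": TCP orientation; "contact_force": force on the tool from outside, world axes, zero at the start; "ft_torque": the same for the moment, N m; "gripper_width": finger opening in m; "gripper_force": force on a finger pad.
Only numpy, scipy, OpenCV 4.12 (cv2) and the standard library are available. Lean on these libraries where they do the work, as an engineer would, in place of code of your own. Each camera call takes 0.05 s, during which the arm holds its last target. There are 200 camera calls.

## Working session

There is one attempt and no reset: what is moved stays moved. The work goes in short steps, Python scripts to look and compute and a tool call to move; the robot and the scene stay as the last step left them, time stands still between calls to the robot, and variables do not carry over. Pictures are saved under pics/ and viewed, at most 10 in all, crops included, and the job is handed in when it is done.

Besides the shell and the picture viewer there is one more tool, called after "Request:" as a command line: name --pt "numbers of a row" for each row, then --argument value for the rest. arm_command: Moves the arm, as the interface text tells. Its arguments: {"type":"object","properties":{"moves":{"type":"array"},"force":{"type":"number"}},"required":["moves"]}

```bash
mkdir -p pics; cat > h.py <<'E'
from rig import *
import numpy as np, cv2
from scipy.spatial.transform import Rotation as R
def rot(f):
    a=np.array(f["attitude"],float)
    return a if a.shape==(3,3) else R.from_quat(a[[1,2,3,0]]).as_matrix()
def cloud(f):
    v,u=np.mgrid[0:480,0:640]; d=f["depth"]
    P=np.stack([(u-f["cx"])/f["fx"]*d,(v-f["cy"])/f["fy"]*d,d],-1)
    return P@rot(f).T+np.array(f["xyz"])
def ray(f,px,z):
    d=rot(f)@np.array([(px[0]-f["cx"])/f["fx"],(px[1]-f["cy"])/f["fy"],1]); o=np.array(f["xyz"])
    return o+d*(z-o[2])/d[2]
E
python3 - <<'E'
from h import *
print(state())
Z=dict(key_power_top=.042,key_units_top=.042,key_tare_top=.042,mouth=.158,cap_grip=.158,cap=.14,scale=0,soda_bottle=0,weigh_tumbler=.042,spare_tumbler=0,oil_jug=0,wick_tin=0,scent_bottle=0,teal_mould=0,heart_mould=0)
for c in("top","scene"):
    f=grab_frame(c); cv2.imwrite(f"pics/{c}.png",f["image"][:,:,::-1]); np.savez(f"{c}.npz",**f); print(c,f["xyz"],f["attitude"],f["fx"])
    for k,z in Z.items():
        r=landmark_of(k,c)
        for q in r[:2]: print(k,np.round(q["centre"]),round(q["p"],2),ray(f,q["centre"],z).round(4))
E
```

```text
{'t': 0.0, 'joints': array([ 1.20863835e+00,  3.53668448e-01,  1.63413946e+00, -1.13518889e-05,
        1.15519773e+00, -2.42321414e-03]), 'dq': array([-3.61978711e-05,  7.78675149e-04, -6.96655373e-04, -1.01283944e-03,
        5.41666170e-04, -5.38812451e-04]), 'tau': array([ 3.14255667e-03, -6.05261207e+01, -3.42078602e+01,  9.15475857e-05,
        9.22510866e-03, -5.87787167e-05]), 'tcp_pos': array([0.21987231, 0.58456355, 0.24924671]), 'tool_rot': array([-1.22969060e-04,  1.78896794e-01,  9.83867592e-01, -6.95724157e-04]), 'contact_force': array([ 0.58972988, -0.08771893,  0.09321416]), 'ft_torque': array([-0.0243519 ,  0.05306489, -0.0245338 ]), 'gripper_force': 0.0, 'gripper_width': 0.085119869715399}
top [0.43848886 0.00754664 1.29284276] [ 0.01175316 -0.69985916  0.71398364 -0.01692282] 450.96913869548075
key_power_top [276. 261.] 0.63 [0.4385 0.1354 0.042 ]
key_units_top [410. 205.] 0.66 [ 0.5868 -0.2382  0.042 ]
key_units_top [294. 263.] 0.42 [0.432  0.0856 0.042 ]
key_tare_top [308. 268.] 0.47 [0.4169 0.048  0.042 ]
key_tare_top [243. 266.] 0.4 [0.4247 0.2285 0.042 ]
mouth
[... 1108 characters left out ...]
1.] 0.29 [ 0.6841 -0.297   0.042 ]
key_units_top [293. 284.] 0.55 [0.4258 0.0922 0.042 ]
key_tare_top [310. 279.] 0.6 [0.4175 0.0405 0.042 ]
mouth [353. 196.] 0.98 [ 0.573  -0.2136  0.158 ]
cap_grip [353. 192.] 0.58 [ 0.5868 -0.2256  0.158 ]
cap [353. 198.] 0.57 [ 0.5816 -0.2208  0.14  ]
scale [283. 274.] 0.81 [0.5216 0.0744 0.    ]
soda_bottle [351. 233.] 0.86 [ 0.5813 -0.2228  0.    ]
soda_bottle [280. 262.] 0.42 [0.5759 0.0531 0.    ]
oil_jug [221. 353.] 0.55 [0.3344 0.3697 0.    ]
wick_tin [281. 321.] 0.57 [0.3513 0.1777 0.    ]
scent_bottle [251. 314.] 0.67 [0.4216 0.2361 0.    ]
teal_mould [352. 284.] 0.84 [ 0.3729 -0.083   0.    ]
heart_mould [353. 194.] 0.54 [ 0.7671 -0.363   0.    ]
```

```bash
python3 - <<'E'
from h import *
im=cv2.imread("pics/top.png"); cv2.imwrite("pics/topc.png",cv2.resize(im[170:320,170:490],(800,375),interpolation=cv2.INTER_CUBIC))
f=np.load("top.npz"); P=cloud(f); h=cv2.cvtColor(f["image"],cv2.COLOR_RGB2HSV).astype(int); H,S,V=h[...,0],h[...,1],h[...,2]
ok=f["depth"]>0
def rep(n,m):
    q=P[m&ok]
    if len(q): print(n,len(q),np.median(q,0).round(4),((q.min(0)+q.max(0))/2).round(4),(q.max(0)-q.min(0)).round(3))
box=(P[...,0]>.38)&(P[...,0]<.5)&(P[...,1]>0)&(P[...,1]<.18)&(P[...,2]>.02)&(P[...,2]<.06)
rep("green",box&(H>40)&(H<85)&(S>80)); rep("yellow",box&(H>15)&(H<38)&(S>100))
c=(((H<8)|(H>172))&(S>120)&(abs(P[...,0]-.58)<.06)&(abs(P[...,1]+.225)<.06)&(P[...,2]>.16)); rep("cap",c)
cc,r=cv2.minEnclosingCircle(np.argwhere(c)[:,::-1].astype(np.float32)); print(cc,r,ray(f,cc,.171))
# bottle shoulder/socket orientation
b=(abs(P[...,0]-.58)<.11)&(abs(P[...,1]+.225)<.11)
for lo,hi in((.01,.1),(.08,.135)):
    q=P[b&ok&(P[...,2]>lo)&(P[...,2]<hi)]; print(lo,len(q),cv2.minAreaRect(q[:,:2].astype(np.float32)),np.median(q[:,2]))
s=(P[...,0]>.3)&(P[...,0]<.68)&(P[...,1]>-.03)&(P[...,1]<.2)&(P[...,2]>.026)&(P[...,2]<.037)&(V>150)&(S<60)
q=P[s&ok]; print("case",cv2.minAreaRect(q[:,:2].astype(np.float32)))
q=P[(abs(P[...,0]-.56)<.1)&(abs(P[...,1]-.075)<.1)&(P[...,2]>.19)&ok]; print("tumb",len(q),(q.min(0)+q.max(0))/2,q.max(0)-q.min(0))
E
```

```text
green 67 [0.4375 0.131  0.0407] [0.4501 0.1297 0.0388] [0.048 0.025 0.016]
yellow 67 [0.4274 0.0396 0.0412] [0.426  0.0385 0.0388] [0.02  0.025 0.016]
cap 330 [ 0.5782 -0.2241  0.1709] [ 0.5786 -0.2252  0.1682] [0.055 0.055 0.016]
(414.26605224609375, 202.2935791015625) 11.340174674987793 [ 0.57757675 -0.22472708  0.171     ]
0.01 576 ((0.568243145942688, -0.22758692502975464), (0.12586206197738647, 0.13449837267398834), 59.725929260253906) 0.039968779218438
0.08 503 ((0.5783400535583496, -0.22613464295864105), (0.0816851407289505, 0.08191759884357452), 60.335357666015625) 0.10770549136122609
case ((0.47558340430259705, 0.08593910932540894), (0.17277468740940094, 0.34968429803848267), 77.60938262939453)
tumb 149 [0.55414434 0.07310128 0.20131259] [0.08054212 0.07992388 0.02258905]
```

View pics/topc.png

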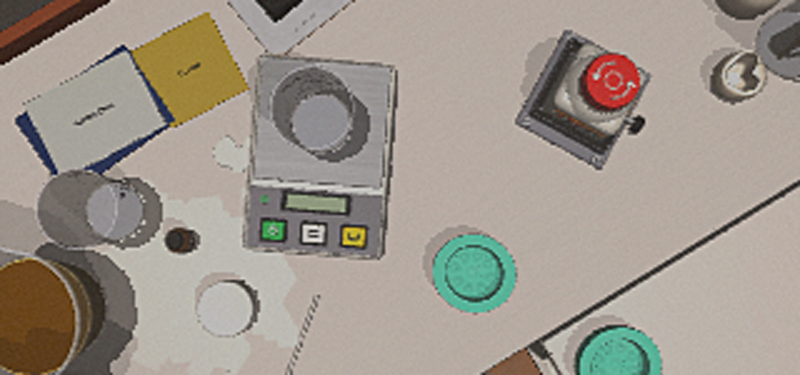

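View pics/scene.png

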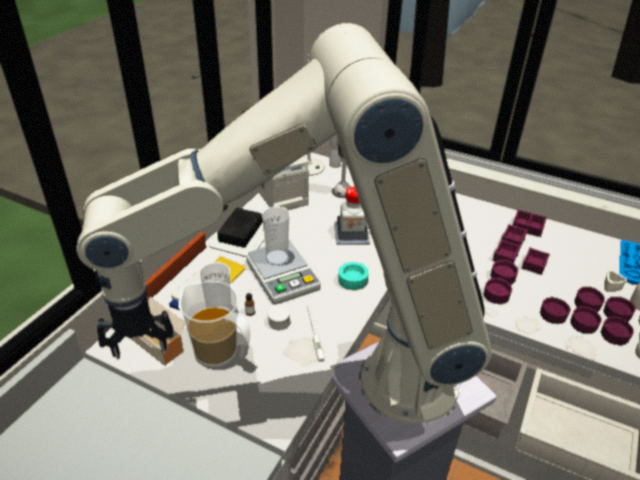

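The green key is at (0.437, 0.131) and yellow at (0.427, 0.040), so white is at (0.432, 0.085). The tumbler position agrees with that row. The cap is at (0.578, -0.225). I'll shut the fingers, rise, and travel to above the green key.

Request:
arm_command --pt "1 0 0 0.1 -0.2" --pt "1 0.05 -0.1 0.1 -0.4" --pt "1 0.1 -0.2 0.1 -0.6" --pt "1 0.15 -0.3 0.1 -0.8" --pt "1 0.2 -0.4 0.1 -0.9" --force 40

```text
t: 2.22
tcp_pos: [0.3206, 0.3834, 0.3002]
tool_rot: [0.0, 0.395, 0.919, 0.0]
contact_force: [0.0, 0.7, -0.3]
gripper_width: -0.0001
gripper_force: 0.0
```

Request:
arm_command --pt "1 0.1 -0.1 0 -0.2" --pt "1 0.15 -0.2 0 -0.4" --pt "1 0.2 -0.3 0 -0.6" --pt "1 0.22 -0.4 0 -0.8" --pt "1 0.235 -0.5 0 -0.9"

```text
t: 2.85
tcp_pos: [0.4379, 0.1333, 0.3001]
tool_rot: [0.0, 0.59, 0.807, 0.0]
contact_force: [0.1, -1.0, 0.6]
gripper_width: -0.0002
gripper_force: 0.0
```

Request:
arm_command --pt "1 0 -0.004 -0.1 -0.3" --pt "1 0 -0.004 -0.2 -0.6" --pt "1 0 -0.004 -0.3 -0.85" --pt "1 0 -0.004 -0.4 -0.85" --pt "1 0 -0.004 -0.45 -0.85"

```text
t: 3.48
tcp_pos: [0.4363, 0.1326, 0.0728]
tool_rot: [-0.001, 0.746, 0.666, -0.001]
contact_force: [-0.2, -0.5, 0.9]
gripper_width: -0.0002
gripper_force: 0.0
```

Request:
arm_command --pt "1 0 -0.002 0 0" --pt "1 0 -0.002 -0.02 0" --pt "1 0 -0.002 -0.028 0" --pt "1 0 -0.002 -0.032 0" --pt "1 0 -0.002 -0.032 0"

```text
t: 4.1
tcp_pos: [0.4381, 0.1321, 0.0594]
tool_rot: [0.0, 0.746, 0.666, 0.001]
contact_force: [0.9, 0.4, 1.9]
gripper_width: -0.0
gripper_force: 1.1
```

Request:
arm_command --pt "1 0 0 -0.004 0" --pt "1 0 0 -0.006 0" --pt "1 0 0 -0.007 0" --pt "1 0 0 -0.007 0" --pt "1 0 0 -0.007 0"

```text
t: 4.72
tcp_pos: [0.4381, 0.1322, 0.0564]
tool_rot: [0.0, 0.746, 0.666, 0.001]
contact_force: [-1.5, -0.9, 17.9]
gripper_width: -0.0001
gripper_force: 9.0
```

Green bottomed at 18 N. Next is white.

Request:
arm_command --pt "1 0 0 0.05 0" --pt "1 0 0 0.05 0" --pt "1 -0.011 -0.092 0.05 0" --pt "1 -0.011 -0.092 0.05 0" --pt "1 -0.011 -0.092 0.03 0"

```text
t: 5.35
tcp_pos: [0.4325, 0.0861, 0.0702]
tool_rot: [0.0, 0.747, 0.665, 0.001]
contact_force: [0.6, 0.3, 0.7]
gripper_width: -0.0001
gripper_force: 0.0
```

Request:
arm_command --pt "1 0 0 -0.015 0" --pt "1 0 0 -0.024 0" --pt "1 0 0 -0.028 0" --pt "1 0 0 -0.03 0" --pt "1 0 0 -0.03 0"

```text
t: 5.98
tcp_pos: [0.4319, 0.0864, 0.0564]
tool_rot: [-0.0, 0.746, 0.666, -0.0]
contact_force: [-7.0, 1.3, 22.5]
gripper_width: -0.0001
gripper_force: 11.2
```

Request:
arm_command --pt "1 0 0 0.05 0" --pt "1 0 0 0.05 0" --pt "1 -0.01 -0.092 0.05 0" --pt "1 -0.01 -0.092 0.05 0" --pt "1 -0.01 -0.092 0.03 0"

```text
t: 6.6
tcp_pos: [0.4276, 0.0401, 0.0702]
tool_rot: [0.0, 0.747, 0.665, 0.001]
contact_force: [0.2, -0.0, -0.4]
gripper_width: -0.0003
gripper_force: 0.0
```

Request:
arm_command --pt "1 0 0 -0.015 0" --pt "1 0 0 -0.024 0" --pt "1 0 0 -0.028 0" --pt "1 0 0 -0.03 0" --pt "1 0 0 -0.03 0"

```text
t: 7.22
tcp_pos: [0.4269, 0.0405, 0.0563]
tool_rot: [-0.0, 0.746, 0.666, -0.0]
contact_force: [-5.8, 3.1, 23.1]
gripper_width: -0.0002
gripper_force: 11.5
```

Request:
arm_command --pt "1 0 0 0.1 0" --pt "1 0 0 0.2 0" --pt "0 0 0 0.3 0" --pt "0 0 -0.05 0.4 0" --pt "0 0.05 -0.15 0.42 0"

```text
t: 7.85
tcp_pos: [0.4532, -0.0347, 0.2692]
tool_rot: [0.002, 0.745, 0.667, 0.002]
contact_force: [1.0, 0.3, -0.0]
gripper_width: 0.0546
gripper_force: 0.0
```

Request:
arm_command --pt "0 0.07 -0.1 0 0" --pt "0 0.14 -0.2 0 0" --pt "0 0.2 -0.3 0 0" --pt "0 0.25 -0.38 0 0" --pt "0 0.25 -0.38 0 0"

```text
t: 8.48
tcp_pos: [0.5782, -0.2273, 0.2646]
tool_rot: [0.0, 0.747, 0.665, -0.0]
contact_force: [-0.6, -0.2, -0.3]
gripper_width: 0.0855
gripper_force: 0.0
```

```bash
python3 - <<'E'
from h import *
s=state(); print(s["t"],s["tcp_pos"],s["joints"].round(2),s["gripper_width"])
f=grab_frame("scene"); P=cloud(f); h=cv2.cvtColor(f["image"],cv2.COLOR_RGB2HSV).astype(int)
m=((h[...,0]<8)|(h[...,0]>172))&(h[...,1]>120)&(np.linalg.norm(P[...,:2]-[.578,-.225],axis=-1)<.06)&(P[...,2]>.13)
q=P[m]; print(len(q),(q.min(0)+q.max(0))/2,q.max(0)-q.min(0))
cv2.imwrite("pics/s2.png",cv2.resize(f["image"][100:340,200:460,::-1],(650,600)))
E
```

```text
8.475 [ 0.57816772 -0.22730082  0.26460589] [-0.38  0.33  1.63 -0.    1.18 -0.26] 0.08549475545963432Traceback (most recent call last):
  File "<stdin>", line 5, in <module>
    return umr_minimum(a, axis, None, out, keepdims, initial, where)
ValueError: zero-size array to reduction operation minimum which has no identity
```

Request:
arm_command --pt "0 0 0.004 -0.08 0" --pt "0 0 0.004 -0.16 0" --pt "0 0 0.004 -0.214 0" --pt "0 0 0.004 -0.214 0" --pt "0 0 0.004 -0.214 0"

```text
t: 9.15
tcp_pos: [0.5775, -0.2225, 0.1597]
tool_rot: [0.001, 0.746, 0.666, 0.0]
contact_force: [0.5, 0.1, -0.8]
gripper_width: 0.0853
gripper_force: 0.0
```

Request:
arm_command --pt "0.2 0 0 0 0" --pt "0.4 0 0 0 0" --pt "0.6 0 0 0 0" --pt "0.8 0 0 0 0" --pt "1 0 0 0 0" --force 40

```text
t: 9.78
tcp_pos: [0.5784, -0.2235, 0.1595]
tool_rot: [0.001, 0.746, 0.666, 0.001]
contact_force: [4.2, -0.6, 5.5]
gripper_width: 0.055
gripper_force: 45.4
```

Request:
arm_command --pt "1 0 -0.002 0 0" --pt "1 0 -0.002 -0.004 0" --pt "1 0 -0.002 -0.008 0" --pt "1 0 -0.002 -0.011 0" --pt "1 0 -0.002 -0.011 0" --force 70

```text
t: 10.4
tcp_pos: [0.5782, -0.2239, 0.1542]
tool_rot: [0.001, 0.746, 0.666, 0.001]
contact_force: [3.5, 4.0, 9.5]
gripper_width: 0.0544
gripper_force: 74.9
```

Request:
arm_command --pt "1 0 0.001 -0.002 0.1" --pt "1 0 0.001 -0.002 0.25" --pt "1 0 0.001 -0.002 0.4" --pt "1 0 0.001 -0.002 0.5" --pt "1 0 0.001 -0.002 0.5"

```text
t: 11.02
tcp_pos: [0.5775, -0.2241, 0.1532]
tool_rot: [0.001, 0.657, 0.754, 0.0]
contact_force: [-0.2, -0.9, 10.5]
gripper_width: 0.0542
gripper_force: 75.1
```

Turning freely while held down, so I'll continue to about 1.05 rad.

Request:
arm_command --pt "1 0 0 0 0.2" --pt "1 0 0 0 0.4" --pt "1 0 0 0 0.6" --pt "1 0 0 0 0.8" --pt "1 0 0 0 0.9"

```text
t: 11.65
tcp_pos: [0.5773, -0.224, 0.1532]
tool_rot: [0.001, 0.472, 0.882, -0.0]
contact_force: [-1.3, -0.7, 11.8]
gripper_width: 0.0543
gripper_force: 75.2
```

Request:
arm_command --pt "1 0 0 0 0.2" --pt "1 0 0 0 0.4" --pt "1 0 0 0 0.6" --pt "1 0 0 0 0.7" --pt "1 0 0 0 0.7"

```text
t: 12.28
tcp_pos: [0.5773, -0.224, 0.1532]
tool_rot: [0.001, 0.312, 0.95, -0.0]
contact_force: [-0.7, 0.2, 12.2]
gripper_width: 0.0542
gripper_force: 75.2
```

```bash
python3 -c "
from h import *
s=state();print(s['ft_torque'],s['contact_force'],s['tcp_pos'])"
```

```text
[-0.0931062   0.08993843  0.10898738] [-0.71671712  0.20100616 12.18624373] [ 0.57733023 -0.22403268  0.15321758]
```

Request:
arm_command --pt "1 0 0 0.004 0" --pt "1 0 0 0.008 0" --pt "1 0 0 0.014 0" --pt "1 0 0 0.02 0" --pt "1 0 0 0.026 0"

```text
t: 12.9
tcp_pos: [0.5764, -0.2235, 0.1645]
tool_rot: [-0.001, 0.312, 0.95, -0.0]
contact_force: [2.1, -1.3, -2.7]
gripper_width: 0.0544
gripper_force: 74.0
```

Request:
arm_command --pt "1 0 0 0.01 0" --pt "1 0 0 0.025 0" --pt "1 0 0 0.04 0" --pt "1 0 0 0.055 0" --pt "1 0 0 0.07 0"

```text
t: 13.52
tcp_pos: [0.577, -0.2235, 0.2006]
tool_rot: [0.0, 0.312, 0.95, 0.0]
contact_force: [0.5, -0.0, -0.4]
gripper_width: 0.0543
gripper_force: 74.0
```

Request:
arm_command --pt "1 0 0 0.03 0" --pt "1 0 0 0.06 0" --pt "1 0 0 0.09 0" --pt "1 0 0 0.114 0" --pt "1 0 0 0.114 0"

```text
t: 14.15
tcp_pos: [0.5776, -0.2237, 0.2583]
tool_rot: [0.001, 0.312, 0.95, -0.0]
contact_force: [0.2, -0.6, -1.1]
gripper_width: 0.0544
gripper_force: 74.1
```

```bash
python3 - <<'E'
from h import *
s=state(); print(s["t"],s["tcp_pos"],s["contact_force"],s["gripper_width"],s["gripper_force"],abs(s["dq"]).max())
a=grab_frame("scene")["image"][100:340,200:460,::-1]; f=grab_frame("top"); P=cloud(f); b=f["image"][170:320,250:490,::-1]
cv2.imwrite("pics/end.png",np.hstack([cv2.resize(a,(400,369)),cv2.resize(b[:, :160],(394,369))]))
q=P[(np.linalg.norm(P[...,:2]-[.554,.073],axis=-1)<.07)&(P[...,2]>.19)]
if len(q): print("tumbler",(q.min(0)+q.max(0))/2)
E
```

```text
14.15 [ 0.57759066 -0.22371961  0.25825823] [ 0.20969139 -0.5514933  -1.14427852] 0.05439556835147416 74.05765073373914 0.024079036740961266
tumbler [0.55427626 0.07314319 0.20218326]
```

View pics/end.png

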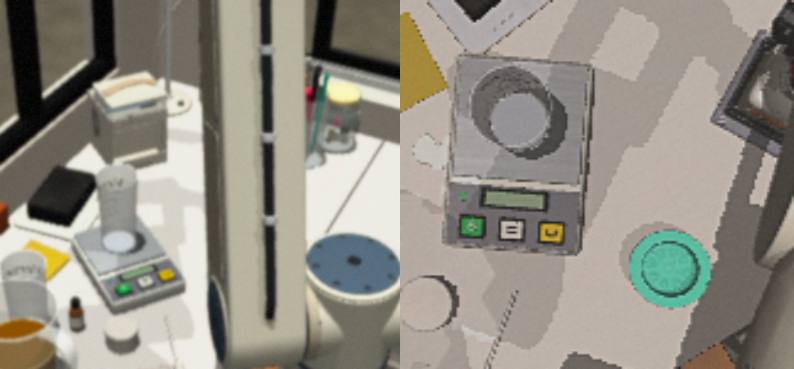

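The tumbler hasn't moved and the keys at (470,228), (511,230), (551,232) are up. The arm hides the cap, but an opening of 54 mm at 74 N shows it is held. I'll let it settle, then hand in.

Request:
arm_command --pt "1 0 0 0 0" --pt "1 0 0 0 0" --pt "1 0 0 0 0" --pt "1 0 0 0 0" --pt "1 0 0 0 0"

```text
t: 14.88
tcp_pos: [0.5771, -0.2235, 0.257]
tool_rot: [-0.0, 0.312, 0.95, 0.0]
contact_force: [0.3, -0.2, -0.8]
gripper_width: 0.0545
gripper_force: 74.1
```

```bash
python3 -c "
from rig import *
print(finish_job())"
```

```text
the job is handed in; nothing more can be done
None
```

I pressed the green, white and yellow keys in order, opened the cap, and handed the job in (no verdict came back) with the cap gripped about 8 cm above the mouth; the arm hid the cap from both cameras, so that height and grip come from the arm's own readings.

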